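# Open the sliding-lid knife box and lay out the oyster knife

### The arm

A 6-joint arm with a two-finger parallel gripper is mounted at the origin on the work surface. World frame = base frame: x ahead of the robot, y to its left, z up, the work surface at z = 0. Lengths are in mm, angles in rad, forces in N, time in s.
With the tool pointing down it reaches from about 350 to 775 mm from the base axis. Payload 7.3 kg.
Tool frame: the origin (TCP) lies on the centre line of the jaws, within the pads' length; the fingertips stand 17 mm ahead of it and the grasp point (between the pads) lies 2 mm behind it; z points along the fingers, y is the line along which they close (so a half turn about z gives the same grasp; the last joint's range is limited). The gripper opens to 92 mm and grips with 3 to 60 N. Pads are 19 mm wide; open, the fingers measure 130 mm over their backs; the gripper's body (75 mm by 190 mm) begins 47 mm behind the grasp point.
Start: joints at [1.121, 0.342, 1.524, -0, 1.275, -0.146], TCP at [157.037, 500.982, 243.741] pointing down, gripper open.
Joint ranges: [-2.53, 2.53], [-0.77, 2.02], [0.04, 2.7], [-1, 4.14], [0.28, 2.66], [-3.11, 3.11]. Speed limits (rad/s): [2.57, 2.57, 3.14, 3.14, 3.14, 3.14].

### API

Orientations are given as [roll, pitch, yaw] about the fixed x, y, z axes, in that order (R = Rz(yaw) Ry(pitch) Rx(roll)).
In Python, from plant import bot gives the robot as it stands. The module is installed in compiled form; this text tells all that it offers.
- The arm moves only by the shell command python3 -m pendant 'ROWS'. ROWS is JSON, a list of rows, each a list of 3 entries, a list of its own where there are three numbers: the shift along the world's x, y, z as a fraction of full scale, then the turn, a rotation vector about the world's x, y, z as a fraction of full scale, then the opening, from -1 (shut) to 1 (fully open), so that 0 is half open. In form: [[[tx, ty, tz], [rx, ry, rz], claw], ...]. A call has exactly 10 rows; each row shifts and turns the commanded pose from where the row before left it; what a row does not reach is not made up. Full scale, the value 1, is 30 mm for a shift and 0.12 rad for a turn. A row lasts 1/12 s, in which the tool goes at most 41.7 mm and 7.16 degrees, less where a joint would pass 70% of its speed; a pose out of reach is approached as far as the arm can. A call with a number of a shift or a turn outside -1 to 1 is refused whole. A call with a gripper value outside its range is refused whole. The fingers move at their own pace and stop on an object; the grip force is fixed at half the most. Time passes only in rows, so rows that do not move let the fingers close, or fill a call up. It gives the time, the measured TCP pose, the force, the opening and the grip force at its end, in the units of the state.
- bot.get_obs(): the state, without advancing time (a new reading comes with each control period).
- bot.capture(name): name is "scene" or "side" or "wrist"; returns the picture (400x640x3 uint8, blue, green, red); there is no depth.
- bot.camera_params(name): a dict with "fovy" (degrees; the focal length in pixels is half the picture's height over the tangent of half this angle, whatever the lens; pixels are square), "cx", "cy" (the principal point, pixels), "camera_from_world" (4x4, takes a point from world to camera coordinates). Camera axes: x right, y down, z forward; pixel columns grow to the right and rows downward; lengths in mm; the calibration is good to about 2 mm. A picture is of the moment at which its call begins: read the wrist's pose just before it. camera_params takes no time and is no camera call; for the wrist camera it gives the pose at the moment of the call.
- bot.close_job(): hands the job in; it is judged then, once.
The state is a dict: "time": time; "joint_positions": joint angles; "dq": joint speeds; "tau": joint torques, N m; "tool_pos": TCP position; "tcp_rot": TCP orientation; "contact_force": force on the tool from outside, world axes, zero at the start; "moment": the same for the moment, N m; "grip_width": finger opening in mm; "finger_force": force on a finger pad.
Only numpy, scipy, OpenCV 4.12 (cv2) and the standard library are available. Lean on these libraries where they do the work, as an engineer would, in place of code of your own. Each camera call takes 0.05 s, during which the arm holds its last target. There are 200 camera calls.

### The job

Get the oyster knife ready for shucking: lift the pull end of the knife box's sliding lid over the stop lip with its tail still in the grooves, slide the lid along without forcing it until its tail is clear of the grooves, and lay the lid flat on the paper-covered counter, pull upwards. Then take the yellow oyster knife out of the box and lay it flat and wholly on the white cutting board. Set both down by hand rather than dropping them, and leave the stone block, the two oysters and the lemon bowl where they are.

Things in the scene. Friction and masses are not known exactly. Their poses are not given: they have to be found in the camera images.
- knife_box: Mid-brown wooden knife box screwed to the counter, 250 x 134 x 65 mm (x, y, z). Origin: centre of its underside, at counter height; z up, x along its length. Stop-lip end at -x, closed tail wall at +x (inner face x = +113 mm). Inside 226 x 110 mm, floor 8 mm above the counter. No latch; the lid slides with light friction; over 40 N against the box would split the grooves.
- lip_top (a point): Centre of the top of the dark stop lip at the box's -x end, 54 mm above the counter; lip 12 mm thick (box x = -125 to -113 mm), 122 mm wide. It stands 6 mm above the groove floors on which the lid lies, right in front of the lid's end (1.5 mm play). Axes as the box.
- rail_end (a point): Midway between the front ends of the two rails over the grooves. Groove floors: 48 mm above the counter, 6 mm deep into each long side. Rails cover only the tail part, box x = +53 to +113 mm, undersides at 59 mm: 5 mm play over the lid, so its pull end tips up at most 18 mm (0.08 rad). The tail must pass this point towards the lip before the lid lifts off. Axes as the box.
- lid_pull (a point): Centre of the dark batten pull on the pale plywood lid: 16 mm thick along lid x, 70 mm along y, 20 mm tall, standing on the lid's top face (its centre is 16 mm above the lid's underside). Lid 223 x 119 x 6 mm, about 125 g; its middle is 70 mm from the pull along +x, the pull-end edge 41.5 mm along -x. Lid x runs from pull end to tail, z up; when shut, axes as the box.
- lid_front (a point): Middle of the lower edge of the lid's pull end (lid x = -111.5 mm, on the underside). Axes as the lid.
- lid_tail (a point): Middle of the lower edge of the lid's tail end (lid x = +111.5 mm, on the underside). Axes as the lid.
- knife_grip (a point): Centre of the oyster knife's yellow handle, 104 x 26 x 22 mm (x, y, z); black guard 38 mm wide, steel blade to +x; knife 178 mm long, about 90 g. It lies flat on the box floor under the lid, blade roughly towards the box's tail, handle centre about 37 mm from the box's middle towards the lip. Lying flat, the handle centre is 11 mm above its support.
- knife_butt (a point): Butt end of the knife handle, 52 mm from the handle centre along the knife's -x.
- knife_tip (a point): Tip of the knife blade, 126 mm from the handle centre along the knife's +x.
- board: White plastic cutting board, 260 x 190 x 15 mm (its x, y, z), does not move. Origin: centre of its underside, on the counter; z up, top 15 mm above the counter.
- stone_mid (a point): Centre of a pinkish granite shucking block, 148 x 74 x 58 mm. Leave it.
- oyster_a_mid (a point): Middle of a whole grey oyster, about 95 x 62 x 30 mm. Leave it.
- oyster_b_mid (a point): Middle of another whole grey oyster, about 95 x 62 x 30 mm. Leave it.
- bowl_mid (a point): Middle of a steel bowl with lemon halves, 120 mm across, 45 mm tall. Leave it.

How it is judged:
By the outcome, as a careful person would: the job done as asked, in the order asked, and still so for the second after the job is handed in, with the robot touching nothing.
It also fails if it takes over 67 s, if anything falls off the work surface, if the arm or the gripper's body presses on something with over 40 N, if the wrist force passes 120 N, or if a joint passes its speed limit or range.

## Working session

There is one attempt and no reset: what is moved stays moved. The work goes in short steps, Python scripts to look and compute and a shell command to move; the robot and the scene stay as the last step left them, time stands still between calls to the robot, and variables do not carry over. Pictures are saved under pics/ and viewed, at most 12 in all, crops included, and the job is handed in when it is done.

```bash
mkdir -p pics; cat > h.py <<'E'
import numpy as np,cv2
from plant import bot
def cam(n):
    p=bot.camera_params(n); f=200/np.tan(np.radians(p['fovy'])/2)
    return f,p['cx'],p['cy'],np.array(p['camera_from_world'])
def ray(n,u,v,z,c=None):
    f,cx,cy,T=c or cam(n); R,t=T[:3,:3],T[:3,3]
    o=-R.T@t; d=R.T@np.array([(u-cx)/f,(v-cy)/f,1]); return o+d*(z-o[2])/d[2]
def proj(n,P,c=None):
    f,cx,cy,T=c or cam(n); q=T[:3,:3]@np.array(P)+T[:3,3]; return q[:2]/q[2]*f+[cx,cy]
E
python3 - <<'E'
from h import *
for n in('scene','side'):
    im=bot.capture(n); cv2.imwrite(f'pics/{n}0.png',im); p=bot.camera_params(n);print(n,p['fovy'],p['cx'],p['cy']);print(np.round(p['camera_from_world'],3).tolist(), {k:v for k,v in p.items() if k not in('camera_from_world',)})
o=bot.get_obs();print(o)
E
```

```text
scene 44.432790724405514 318.213591631752 203.66205119426732
[[-0.336, 0.942, -0.015, 156.486], [0.747, 0.256, -0.614, -409.029], [-0.574, -0.217, -0.789, 1624.324], [0.0, 0.0, 0.0, 1.0]] {'fovy': 44.432790724405514, 'cx': 318.213591631752, 'cy': 203.66205119426732}
side 45.130955223377114 315.0291088984699 209.69319185488575
[[0.895, -0.446, 0.022, -512.169], [-0.228, -0.5, -0.835, 199.743], [0.384, 0.742, -0.549, 835.58], [0.0, 0.0, 0.0, 1.0]] {'fovy': 45.130955223377114, 'cx': 315.0291088984699, 'cy': 209.69319185488575}
{'time': 0.1, 'joint_positions': array([ 1.12098794e+00,  3.42660566e-01,  1.52492133e+00, -1.14356338e-05,
        1.27540023e+00, -1.45997160e-01]), 'dq': array([-2.56245986e-05, -1.23183342e-03, -3.37051648e-03,  1.73625070e-04,
        7.04831451e-04,  1.05891300e-03]), 'tau': array([ 1.62940312e-03, -4.32004845e+01, -2.44699091e+01,  7.19941081e-02,
        5.24159241e-02, -4.34139952e-05]), 'tool_pos': array([156.88936424, 500.65285998, 243.11059906]), 'tcp_rot': array([-3.14021637e+00, -1.91319909e-04,  2.83778463e+00]), 'contact_force': array([0.0599339 , 0.68965833, 0.64012482]), 'moment': array([0.03548818, 0.02891002, 0.03648074]), 'finger_force': 0.0, 'grip_width': 92.37565768172531}
```

View pics/scene0.png

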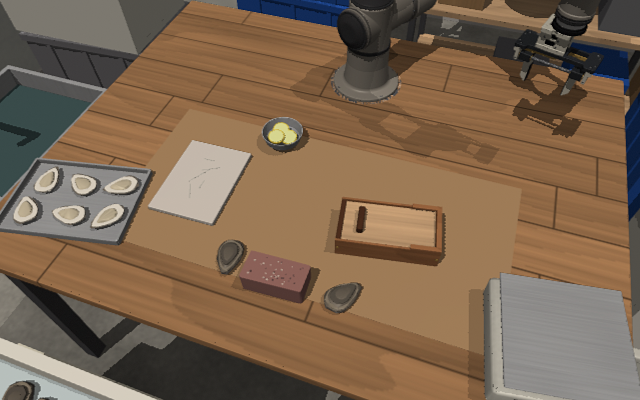

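View pics/side0.png

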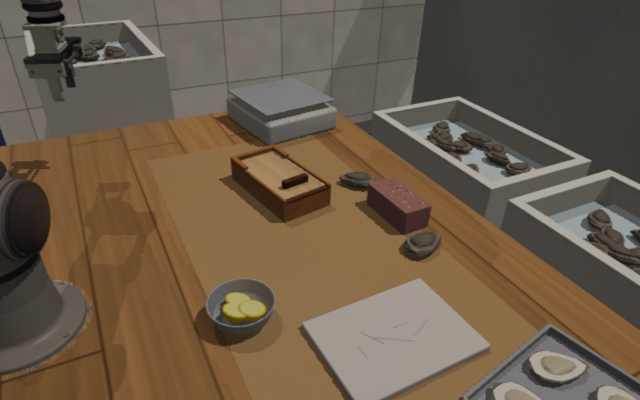

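The scene view shows the box with top corners near (341,199), (443,207), (438,264) and (335,249), and the pull at (361,219). The board corners are near (194,140), (252,152), (209,223) and (149,208). In the side view the pull is at (295,181). The stone and both oysters are beyond the box and board, and the bowl is on the robot's side.

```bash
python3 - <<'E'
from h import *
def P(n,l,z): 
    r=np.array([ray(n,u,v,z)[:2] for u,v in l]); return np.round(r).astype(int).tolist()
im=cv2.imread('pics/scene0.png')
hsv=cv2.cvtColor(im,cv2.COLOR_BGR2HSV)
m=((hsv[...,1]<40)&(hsv[...,2]>150)).astype(np.uint8); m[:130]=0;m[230:]=0;m[:,:140]=0;m[:,256:]=0
c=max(cv2.findContours(m,0,2)[0],key=cv2.contourArea)
w=np.array([ray('scene',*p[0],15)[:2] for p in c],np.float32); print('board',cv2.minAreaRect(w))
print('box top corners',P('scene',[(341,199),(443,207),(438,264),(335,249)],65))
def pull(n,im,x0,x1,y0,y1):
    g=im.max(2); m=np.zeros_like(g); m[y0:y1,x0:x1]=(g[y0:y1,x0:x1]<85)
    k,l,s,ce=cv2.connectedComponentsWithStats(m); i=1+np.argmax(s[1:,4]); print(n,s[i],ce[i]); 
    w=np.array([ray(n,x,y,66)[:2] for y,x in zip(*np.where(l==i))],np.float32); print(cv2.minAreaRect(w)); return ce[i]
pull('scene',im,350,372,203,236)
pull('side',cv2.imread('pics/side0.png'),280,311,172,189)
print('stone',P('scene',[(246,253),(311,265),(304,286),(240,272)],58))
print('oyst',P('scene',[(230,256),(343,296)],15),'bowl',P('scene',[(283,132)],40))
E
```

```text
board ((571.8150634765625, -304.74017333984375), (258.5920715332031, 186.47515869140625), 1.7332288026809692)
box top corners [[554, 93], [496, 340], [662, 360], [700, 126]]
scene [356 207  10  26 181] [360.67403315 219.48066298]
((598.577392578125, 158.35586547851562), (77.15194702148438, 16.98397445678711), 10.260960578918457)
side [281 174  27  15 235] [294.32340426 181.05106383]
((592.9634399414062, 154.3748016357422), (84.115478515625, 36.35181427001953), 11.378779411315918)
stone [[774, -69], [755, 86], [811, 90], [825, -61]]
oyst [[772, -119], [784, 174]] bowl [[353, -148]]
```

```bash
A='[[0.73,-0.57,0],[0,0,0.21],-0.1]'
python3 -m pendant '[[[0.73,-0.57,0],[0,0,0.21],0],[[0.73,-0.57,0],[0,0,0.21],0],[[0.73,-0.57,0],[0,0,0.21],0],[[0.73,-0.57,0],[0,0,0.21],0],[[0.73,-0.57,0],[0,0,0.21],0],[[0.73,-0.57,0],[0,0,0.21],0],[[0.73,-0.57,0],[0,0,0.21],0],[[0.73,-0.57,0],[0,0,0.21],0],[[0.73,-0.57,0],[0,0,0.21],0],[[0.73,-0.57,0],[0,0,0.21],0]]'
python3 -m pendant '[[[0.73,-0.57,0],[0,0,0.21],0],[[0.73,-0.57,0],[0,0,0.21],0],[[0.73,-0.57,0],[0,0,0.21],0],[[0.73,-0.57,0],[0,0,0.21],0],[[0.73,-0.57,0],[0,0,0.21],0],[[0.73,-0.57,0],[0,0,0.21],0],[[0.73,-0.57,0],[0,0,0.21],0],[[0.73,-0.57,0],[0,0,0.21],0],[[0,0,0],[0,0,0.21],0],[[0,0,0],[0,0,0.21],0]]'
python3 - <<'E'
from h import *
o=bot.get_obs();print(o['tool_pos'],o['tcp_rot'],bot.camera_params('wrist'))
cv2.imwrite('pics/w1.png',bot.capture('wrist'))
E
```

```text
time: 0.93
tool_pos: [376.8, 328.9, 243.5]
tcp_rot: [-3.141, -0.001, 3.091]
contact_force: [0.1, 1.2, -0.3]
grip_width: 46.0
finger_force: 0.0
time: 1.77
tool_pos: [552.2, 191.7, 242.7]
tcp_rot: [-3.142, -0.001, -2.943]
contact_force: [-0.4, 0.3, -0.2]
grip_width: 46.1
finger_force: 0.0
[552.15283996 191.71569468 242.73505953] [-3.14158162e+00 -1.45460181e-03 -2.94267777e+00] {'fovy': 59.305770513374355, 'cx': 317.8775142077941, 'cy': 199.81191779481802, 'camera_from_world': array([[-1.97072317e-01,  9.80388935e-01, -1.93044433e-04,
        -7.91541347e+01],
       [ 9.46623454e-01,  1.90336193e-01,  2.60146438e-01,
        -5.91944516e+02],
       [ 2.55081433e-01,  5.10849209e-02, -9.65569155e-01,
         2.39866534e+02],
       [ 0.00000000e+00,  0.00000000e+00,  0.00000000e+00,
         1.00000000e+00]])}
```

View pics/w1.png

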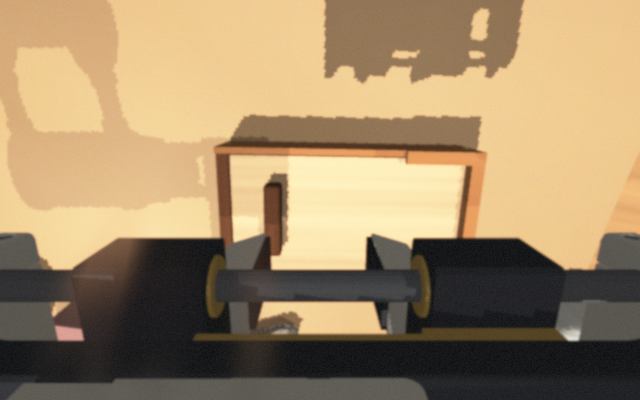

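The wrist view shows the pull's top face from about (265,184)–(280,184) at one end to (268,254)–(282,254) at the other. The box's near long wall runs from (216,148) to (486,153).

```bash
python3 - <<'E'
from h import *
im=cv2.imread('pics/w1.png')
g=im.max(2); m=np.zeros_like(g); m[175:258,258:290]=g[175:258,258:290]<105
k,l,s,ce=cv2.connectedComponentsWithStats(m); i=1+np.argmax(s[1:,4]); print(s[i],ce[i])
c=cam('wrist')
P=lambda u,v,z:np.round(ray('wrist',u,v,z,c)[:2],1)
a,b,d,e=[P(u,v,74) for u,v in[(265,184),(280,184),(268,254),(282,254)]];print(a,b,d,e,(a+b+d+e)/4)
q,r=P(216,148,65),P(486,153,65);print(q,r,np.hypot(*(r-q)),np.degrees(np.arctan2(*(r-q)[::-1])))
yy,xx=np.where(l==i);w=np.array([P(x,y,74) for x,y in zip(xx,yy)],np.float32);print(cv2.minAreaRect(w))
t=bot.get_obs()['tcp_rot'][2];print('tool y deg',np.degrees(t)-90+360)
E
```

```text
[265 181  18  71 436] [277.18119266 204.42431193]
[560.3 145.1] [557.6 158.5] [627.6 159. ] [624.9 172.2] [592.6 158.7]
[538.4  95.1] [493.7 337.2] 246.19199824527198 100.46096537262433
((589.6448974609375, 158.0581817626953), (68.24365997314453, 15.649767875671387), 9.987363815307617)
tool y deg 101.53260057012972
```

```bash

python3 -m pendant '[[[0.28,-0.22,-0.4],[0,0,-0.04],0],[[0.28,-0.22,-0.6],[0,0,-0.04],0],[[0.28,-0.22,-0.6],[0,0,-0.04],0],[[0.28,-0.22,-0.6],[0,0,-0.04],0],[[0.28,-0.22,-0.6],[0,0,0],0],[[0,0,-0.6],[0,0,0],0],[[0,0,-0.6],[0,0,0],0],[[0,0,-0.5],[0,0,0],0],[[0,0,-0.2],[0,0,0],0],[[0,0,0],[0,0,0],0]]'
python3 - <<'E'
from h import *
cv2.imwrite('pics/w2.png',bot.capture('wrist')); o=bot.get_obs();print(o['tool_pos'],o['tcp_rot'],o['contact_force'])
E
```

```text
time: 2.65
tool_pos: [592.1, 159.9, 100.3]
tcp_rot: [3.141, -0.004, -2.961]
contact_force: [0.5, -0.0, -0.5]
grip_width: 45.9
finger_force: 0.0
[592.90299889 160.02927174 101.81449595] [ 3.14151299e+00 -1.75317179e-03 -2.96090173e+00] [-0.08439939 -0.41108538  0.43077599]
```

View pics/w2.png

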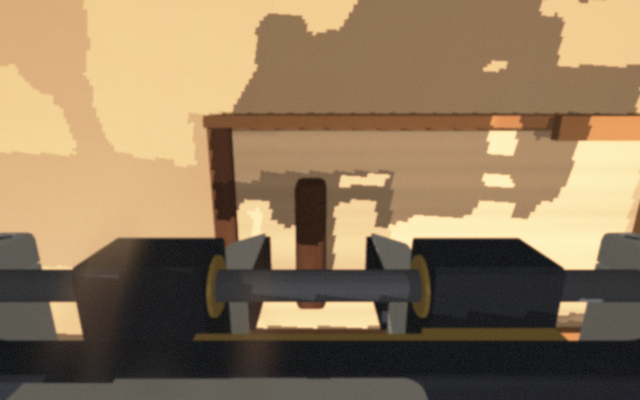

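The pull is at column 311, between the jaws, and the box edge is level with the picture. I'll descend and grip.

```bash

python3 -m pendant '[[[0,-0.08,-0.18],[0,0,0],0],[[0,0,-0.18],[0,0,0],0],[[0,0,-0.18],[0,0,0],0],[[0,0,-0.18],[0,0,0],0],[[0,0,-0.18],[0,0,0],0],[[0,0,0],[0,0,0],-0.3],[[0,0,0],[0,0,0],-1],[[0,0,0],[0,0,0],-1],[[0,0,0],[0,0,0],-1],[[0,0,0],[0,0,0],-1]]'
python3 -m pendant '[[[0,0,0],[0,0,0],-1],[[0,0,0],[0,0,0],-1],[[0,0,0],[0,0,0],-1],[[0,0,0],[0,0,0],-1],[[0,0,0],[0,0,0],-1],[[0,0,0],[0,0,0],-1],[[0,0,0],[0,0,0],-1],[[0,0,0],[0,0,0],-1],[[0,0,0],[0,0,0],-1],[[0,0,0],[0,0,0],-1]]'
```

```text
time: 3.53
tool_pos: [593.5, 157.8, 76.1]
tcp_rot: [-3.142, 0.001, -2.96]
contact_force: [0.4, -0.9, 0.5]
grip_width: 16.8
finger_force: 0.4
time: 4.37
tool_pos: [593.4, 157.8, 76.1]
tcp_rot: [-3.142, 0.001, -2.961]
contact_force: [-0.3, -0.3, 4.8]
grip_width: 15.7
finger_force: 30.0
```

```bash

python3 -m pendant '[[[0,0.008,0.06],[-0.08,-0.015,0],-1],[[0,0.008,0.065],[-0.08,-0.015,0],-1],[[0,0.008,0.065],[-0.08,-0.015,0],-1],[[0,0.008,0.065],[-0.08,-0.015,0],-1],[[0,0.008,0.065],[-0.09,-0.015,0],-1],[[0,0,0],[0,0,0],-1],[[0,0,0],[0,0,0],-1],[[0,0,0],[0,0,0],-1],[[0,0,0],[0,0,0],-1],[[0,0,0],[0,0,0],-1]]'
python3 - <<'E'
from h import *
a=bot.capture('side'); b=bot.capture('scene')
a=cv2.resize(a[130:230,210:350],None,fx=4,fy=4,interpolation=2); b=cv2.resize(b[180:280,320:460],None,fx=4,fy=4,interpolation=2)
cv2.imwrite('pics/t3.png',np.hstack([a[:,:400],b[:,:400]])); o=bot.get_obs();print(o['moment'],o['contact_force'])
E
```

```text
time: 5.2
tool_pos: [593.1, 158.9, 85.2]
tcp_rot: [-3.092, -0.0, -2.961]
contact_force: [0.3, 0.3, -0.9]
grip_width: 16.2
finger_force: 30.0
[0.07550738 0.047133   0.02418871] [-0.32732531 -0.22553214 -0.61252595]
```

View pics/t3.png

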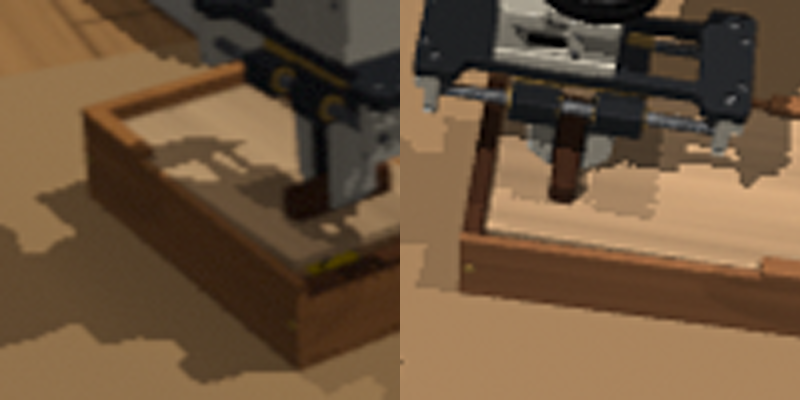

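The lid's front edge is raised, with yellow showing beneath it at (330,265), and forces are light. I'll slide it gently.

```bash

python3 -m pendant '[[[0.015,-0.08,0],[0,0,0],-1],[[0.015,-0.08,0],[0,0,0],-1],[[0.015,-0.08,0],[0,0,0],-1],[[0.015,-0.08,0],[0,0,0],-1],[[0.015,-0.08,0],[0,0,0],-1],[[0.015,-0.08,0],[0,0,0],-1],[[0.015,-0.08,0],[0,0,0],-1],[[0.015,-0.08,0],[0,0,0],-1],[[0.015,-0.08,0],[0,0,0],-1],[[0.015,-0.08,0],[0,0,0],-1]]'
```

```text
time: 6.13
tool_pos: [597.8, 134.7, 85.3]
tcp_rot: [-3.092, -0.0, -2.961]
contact_force: [-0.4, 0.8, -1.5]
grip_width: 15.9
finger_force: 30.0
```

Moving freely. I'll go another 60 mm.

```bash

python3 -m pendant '[[[0.018,-0.098,0],[0,0,0],-1],[[0.018,-0.098,0],[0,0,0],-1],[[0.018,-0.098,0],[0,0,0],-1],[[0.018,-0.098,0],[0,0,0],-1],[[0.018,-0.098,0],[0,0,0],-1],[[0.018,-0.098,0],[0,0,0],-1],[[0.018,-0.098,0],[0,0,0],-1],[[0.018,-0.098,0],[0,0,0],-1],[[0.018,-0.098,0],[0,0,0],-1],[[0.018,-0.098,0],[0,0,0],-1]]'
python3 -m pendant '[[[0.018,-0.098,0],[0,0,0],-1],[[0.018,-0.098,0],[0,0,0],-1],[[0.018,-0.098,0],[0,0,0],-1],[[0.018,-0.098,0],[0,0,0],-1],[[0.018,-0.098,0],[0,0,0],-1],[[0.018,-0.098,0],[0,0,0],-1],[[0.018,-0.098,0],[0,0,0],-1],[[0.018,-0.098,0],[0,0,0],-1],[[0.018,-0.098,0],[0,0,0],-1],[[0.018,-0.098,0],[0,0,0],-1]]'
python3 - <<'E'
from h import *
a=bot.capture('side'); b=bot.capture('scene')
a=cv2.resize(a[130:230,210:350],None,fx=4,fy=4,interpolation=2); b=cv2.resize(b[180:280,320:460],None,fx=4,fy=4,interpolation=2)
cv2.imwrite('pics/t4.png',np.hstack([a[:,:400],b[:,160:]]))
E
```

```text
time: 6.97
tool_pos: [603.2, 105.3, 85.3]
tcp_rot: [-3.092, -0.0, -2.961]
contact_force: [1.0, -0.5, -1.0]
grip_width: 15.4
finger_force: 30.0
time: 7.8
tool_pos: [608.6, 75.9, 85.3]
tcp_rot: [-3.092, -0.0, -2.961]
contact_force: [-0.6, -0.3, -1.2]
grip_width: 15.5
finger_force: 30.0
```

View pics/t4.png

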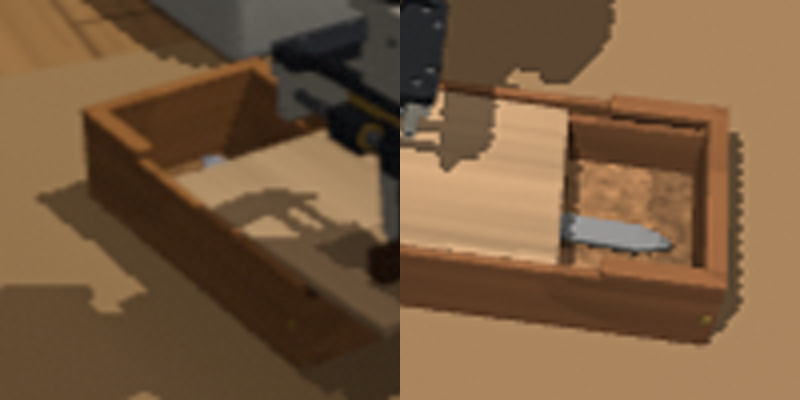

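The lid's tail is at column 565, well past the rail's front end at about 610, so it is clear. I'll lift, level and carry the lid.

```bash

python3 -m pendant '[[[0,0,0.2],[0,0,0],-1],[[0,0,0.24],[0,0,0],-1],[[0,0,0.24],[0,0,0],-1],[[0,0,0.24],[0,0,0],-1],[[0,0,0.24],[0.08,0.015,0],-1],[[0,0,0.24],[0.08,0.015,0],-1],[[0,0,0.24],[0.08,0.015,0],-1],[[0,0,0.24],[0.08,0.015,0],-1],[[0,0,0.24],[0.09,0.015,0],-1],[[0,0,0.2],[0,0,0],-1]]'
python3 -m pendant '[[[-0.02,-0.4,0],[0,0,0],-1],[[-0.02,-0.7,0],[0,0,0],-1],[[-0.02,-0.75,0],[0,0,0],-1],[[-0.02,-0.8,0],[0,0,0],-1],[[-0.02,-0.8,0],[0,0,0],-1],[[-0.02,-0.8,0],[0,0,0],-1],[[-0.02,-0.8,0],[0,0,0],-1],[[-0.02,-0.75,0],[0,0,0],-1],[[-0.02,-0.6,0],[0,0,0],-1],[[-0.02,-0.25,0],[0,0,0],-1]]'
python3 -m pendant '[[[0,0,-0.2],[0,0,0],-1],[[0,0,-0.4],[0,0,0],-1],[[0,0,-0.4],[0,0,0],-1],[[0,0,-0.4],[0,0,0],-1],[[0,0,-0.4],[0,0,0],-1],[[0,0,-0.4],[0,0,0],-1],[[0,0,-0.4],[0,0,0],-1],[[0,0,-0.4],[0,0,0],-1],[[0,0,-0.2],[0,0,0],-1],[[0,0,-0.1],[0,0,0],-1]]'
python3 - <<'E'
from h import *
b=bot.capture('side'); 
cv2.imwrite('pics/s5.png',b)
E
```

```text
time: 8.73
tool_pos: [608.8, 75.7, 155.9]
tcp_rot: [3.141, 0.001, -2.961]
contact_force: [0.6, -0.3, -0.5]
grip_width: 15.7
finger_force: 30.0
time: 9.57
tool_pos: [602.0, -126.6, 154.6]
tcp_rot: [-3.141, -0.001, -2.963]
contact_force: [0.1, 0.3, -1.4]
grip_width: 15.9
finger_force: 30.0
time: 10.4
tool_pos: [601.9, -122.7, 54.5]
tcp_rot: [3.14, -0.002, -2.96]
contact_force: [-0.1, -0.1, -1.8]
grip_width: 15.9
finger_force: 30.0
```

View pics/s5.png

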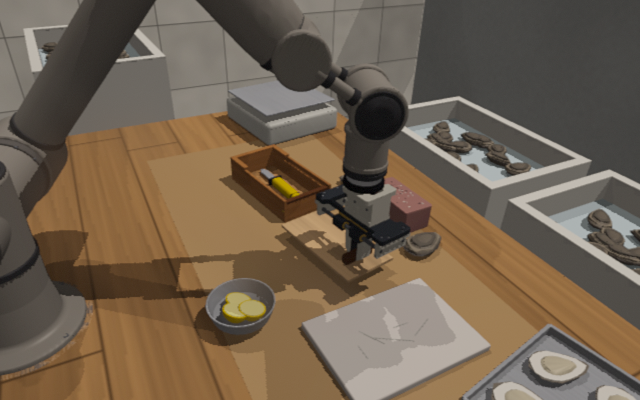

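The lid hangs level over free paper between the box and the board, and the yellow knife shows in the open box near (285,188). I'll lower the lid slowly.

```bash

python3 -m pendant '[[[0,0,-0.1],[0,0,0],-1],[[0,0,-0.12],[0,0,0],-1],[[0,0,-0.12],[0,0,0],-1],[[0,0,-0.12],[0,0,0],-1],[[0,0,-0.1],[0,0,0],-1],[[0,0,-0.1],[0,0,0],-1],[[0,0,-0.06],[0,0,0],-1],[[0,0,-0.04],[0,0,0],-1],[[0,0,0],[0,0,0],-1],[[0,0,0],[0,0,0],-1]]'
```

```text
time: 11.28
tool_pos: [602.6, -123.3, 33.2]
tcp_rot: [3.142, 0.0, -2.961]
contact_force: [0.6, 0.1, -1.4]
grip_width: 15.8
finger_force: 30.0
```

```bash

python3 -m pendant '[[[0,0,-0.03],[0,0,0],-1],[[0,0,-0.03],[0,0,0],-1],[[0,0,-0.03],[0,0,0],-1],[[0,0,-0.03],[0,0,0],-1],[[0,0,-0.02],[0,0,0],-1],[[0,0,-0.02],[0,0,0],-1],[[0,0,-0.01],[0,0,0],-1],[[0,0,0],[0,0,0],-1],[[0,0,0],[0,0,0],-1],[[0,0,0],[0,0,0],-1]]'
```

```text
time: 12.12
tool_pos: [602.6, -123.3, 28.1]
tcp_rot: [3.142, 0.0, -2.961]
contact_force: [0.7, 0.7, -0.8]
grip_width: 15.5
finger_force: 30.0
```

```bash

python3 -m pendant '[[[0,0,-0.01],[0,0,0],-1],[[0,0,-0.01],[0,0,0],-1],[[0,0,-0.01],[0,0,0],-1],[[0,0,0],[0,0,0],-1],[[0,0,0],[0,0,0],-1],[[0,0,0],[0,0,0],-1],[[0,0,0],[0,0,0],-1],[[0,0,0],[0,0,0],-1],[[0,0,0],[0,0,0],-1],[[0,0,0],[0,0,0],-1]]'
```

```text
time: 12.95
tool_pos: [602.6, -123.3, 28.0]
tcp_rot: [-3.141, 0.0, -2.961]
contact_force: [-3.6, -0.2, 6.8]
grip_width: 15.8
finger_force: 30.0
```

```bash

python3 -m pendant '[[[0,0,0],[0,0,0],-0.4],[[0,0,0],[0,0,0],-0.3],[[0,0,0],[0,0,0],-0.2],[[0,0,0],[0,0,0],-0.2],[[0,0,0.1],[0,0,0],-0.2],[[0,0,0.3],[0,0,0],-0.2],[[0,0,0.5],[0,0,0],-0.2],[[0,0,0.6],[0,0,0],-0.2],[[0,0,0.6],[0,0,0],-0.2],[[0,0,0.7],[0,0,0],-0.2]]'
python3 -m pendant '[[[0,0.4,0.7],[0,0,0],-0.2],[[-0.1,0.8,0.7],[0,0,0],-0.2],[[-0.1,1,0.7],[0,0,0],-0.2],[[-0.1,1,0.7],[0,0,0],-0.2],[[-0.1,1,0.6],[0,0,0],-0.2],[[-0.1,1,0.4],[0,0,0],-0.2],[[-0.1,1,0],[0,0,0],-0.2],[[-0.1,1,0],[0,0,0],-0.2],[[-0.1,1,0],[0,0,0],-0.2],[[0,0.5,0],[0,0,0],-0.2]]'
python3 - <<'E'
from h import *
a=bot.capture('scene')
bot.get_obs(); c=cam('wrist'); b=bot.capture('wrist'); cv2.imwrite('pics/w6.png',b)
np.savez('w6.npz',*c)
cv2.imwrite('pics/s6.png',a)
h=cv2.cvtColor(b,cv2.COLOR_BGR2HSV); print(bot.get_obs()['tool_pos'])
cv2.imwrite('pics/c6.png',np.vstack([np.pad(a[100:300,100:480],((0,0),(0,260),(0,0))),b[:370]]))
E
```

```text
time: 13.78
tool_pos: [602.2, -123.2, 112.2]
tcp_rot: [3.141, -0.001, -2.961]
contact_force: [-0.1, -1.0, -0.8]
grip_width: 37.0
finger_force: 0.0
time: 14.62
tool_pos: [577.6, 141.0, 226.3]
tcp_rot: [3.14, 0.001, -2.958]
contact_force: [-0.5, -0.6, -0.8]
grip_width: 37.1
finger_force: 0.0
[578.09785303 140.32485037 226.02141432]
```

View pics/c6.png

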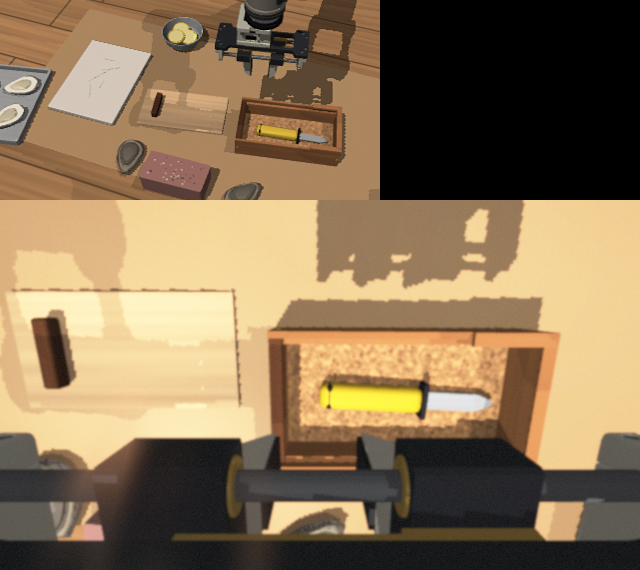

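The lid lies flat on the paper with the pull upwards. In the wrist view the knife's yellow handle spans about (322,197)–(420,197) and the tip is near (490,201).

```bash
python3 - <<'E'
from h import *
z=np.load('w6.npz');c=(z['arr_0'],z['arr_1'],z['arr_2'],z['arr_3'])
def yel(im,roi):
    h=cv2.cvtColor(im,cv2.COLOR_BGR2HSV); m=((h[...,0]>22)&(h[...,0]<34)&(h[...,1]>190)&(h[...,2]>90)).astype(np.uint8)
    y0,y1,x0,x1=roi; n=np.zeros_like(m); n[y0:y1,x0:x1]=m[y0:y1,x0:x1]
    k,l,s,ce=cv2.connectedComponentsWithStats(n); i=1+np.argmax(s[1:,4]); return np.argwhere(l==i)[:,::-1],s[i]
for n,f,roi,cc in(('wrist','w6',(140,230,290,500),c),('scene','s6',(200,270,340,440),cam('scene'))):
    p,s=yel(cv2.imread(f'pics/{f}.png'),roi); w=np.array([ray(n,u,v,21,cc)[:2] for u,v in p],np.float32); print(n,s,cv2.minAreaRect(w))
t,b=ray('wrist',490,201,15,c)[:2],ray('wrist',321,197,19,c)[:2]
print(t,b,np.degrees(np.arctan2(*(t-b)[::-1])),np.hypot(*(t-b)))
E
```

```text
wrist [331 184  91  29 840] ((587.620849609375, 205.367919921875), (25.971145629882812, 93.14779663085938), 6.111931324005127)
scene [381 237  11   3  13] ((601.970947265625, 226.9421844482422), (3.455425262451172, 24.57604217529297), 7.514750957489014)
[571.71198917 324.87364968] [598.70303482 150.06277995] 98.77723820241066 176.88232450570786
```

```bash

python3 -m pendant '[[[0.033,0.21,-0.19],[0,0,-0.9],-0.1],[[0.033,0.21,-0.19],[0,0,-0.9],-0.1],[[0.033,0.21,-0.19],[0,0,-0.9],-0.1],[[0.033,0.21,-0.19],[0,0,-0.9],-0.1],[[0.033,0.21,-0.19],[0,0,-0.9],-0.1],[[0.033,0.21,-0.19],[0,0,-0.9],-0.1],[[0.033,0.21,-0.19],[0,0,-0.9],-0.1],[[0.033,0.21,-0.19],[0,0,-0.9],-0.1],[[0.033,0.21,-0.19],[0,0,-0.9],-0.1],[[0.033,0.21,-0.19],[0,0,-0.9],-0.1]]'
python3 -m pendant '[[[0,0,-0.19],[0,0,-0.9],-0.1],[[0,0,-0.19],[0,0,-0.9],-0.1],[[0,0,-0.19],[0,0,-0.9],-0.1],[[0,0,-0.19],[0,0,-0.9],-0.1],[[0,0,-0.19],[0,0,-0.9],-0.1],[[0,0,-0.19],[0,0,0],-0.1],[[0,0,-0.19],[0,0,0],-0.1],[[0,0,-0.19],[0,0,0],-0.1],[[0,0,-0.19],[0,0,0],-0.1],[[0,0,-0.19],[0,0,0],-0.1]]'
python3 - <<'E'
from h import *
o=bot.get_obs(); c=cam('wrist'); b=bot.capture('wrist'); print(o['tool_pos'],o['tcp_rot'])
R=cv2.Rodrigues
p=o['tool_pos']
for dz in (p[2]-17,19,30): print(proj('wrist',[p[0],p[1],dz],c))
print([proj('wrist',[x,y,19],c).round() for x,y in((598.7,150),(588.5,201.5),(571.7,324.9))])
cv2.imwrite('pics/w7.png',b)
E
```

```text
time: 15.55
tool_pos: [588.9, 199.6, 168.4]
tcp_rot: [3.141, 0.001, 2.236]
contact_force: [0.8, 1.0, -0.0]
grip_width: 41.2
finger_force: 0.0
time: 16.38
tool_pos: [588.5, 200.5, 110.7]
tcp_rot: [3.141, 0.0, 1.704]
contact_force: [0.0, -0.4, -0.5]
grip_width: 41.1
finger_force: 0.0
[588.48249808 200.49392358 110.67372484] [3.14145553e+00 6.74120778e-05 1.70389455e+00]
[317.82635597 252.83256147]
[317.79833456 209.16851947]
[317.80137839 213.9115453 ]
[array([323., 276.]), array([318., 208.]), array([317.,  10.])]
```

View pics/w7.png

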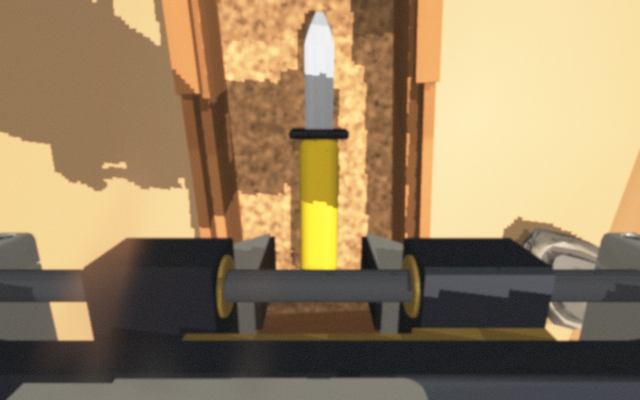

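The knife is straight between the jaws at column 319, with the guard at row 133. I'll descend and grip.

```bash

python3 -m pendant '[[[0,-0.05,-0.2],[0,0,0],-0.1],[[0,0,-0.35],[0,0,0],-0.1],[[0,0,-0.4],[0,0,0],-0.1],[[0,0,-0.4],[0,0,0],-0.1],[[0,0,-0.4],[0,0,0],-0.1],[[0,0,-0.35],[0,0,0],-0.1],[[0,0,-0.3],[0,0,0],-0.1],[[0,0,-0.2],[0,0,0],-0.1],[[0,0,-0.1],[0,0,0],-0.1],[[0,0,-0.07],[0,0,0],-0.1]]'
python3 -m pendant '[[[0,0,0],[0,0,0],-0.1],[[0,0,0],[0,0,0],-0.3],[[0,0,0],[0,0,0],-1],[[0,0,0],[0,0,0],-1],[[0,0,0],[0,0,0],-1],[[0,0,0],[0,0,0],-1],[[0,0,0],[0,0,0],-1],[[0,0,0],[0,0,0],-1],[[0,0,0],[0,0,0],-1],[[0,0,0],[0,0,0],-1]]'
```

```text
time: 17.27
tool_pos: [588.4, 199.2, 27.6]
tcp_rot: [-3.141, 0.0, 1.703]
contact_force: [0.2, 0.2, -0.1]
grip_width: 41.2
finger_force: 0.0
time: 18.1
tool_pos: [588.8, 199.3, 28.6]
tcp_rot: [3.141, -0.0, 1.703]
contact_force: [-1.0, 0.2, 6.9]
grip_width: 25.8
finger_force: 30.0
```

```bash

python3 -m pendant '[[[0,0,0.1],[0,0,0],-1],[[0,0,0.2],[0,0,0],-1],[[0,0,0.4],[0,0,0],-1],[[0,0,0.6],[0,0,0],-1],[[0,0,0.6],[0,0,0],-1],[[0,0,0.6],[0,0,0],-1],[[0,0,0.6],[0,0,0],-1],[[0,0,0.5],[0,0,0],-1],[[0,0,0.3],[0,0,0],-1],[[0,0,0.1],[0,0,0],-1]]'
python3 -m pendant '[[[-0.09,-0.4,0],[0,0,-0.7],-1],[[-0.09,-0.7,0],[0,0,-0.7],-1],[[-0.09,-0.9,0],[0,0,-0.7],-1],[[-0.09,-0.9,0],[0,0,-0.7],-1],[[-0.09,-0.9,0],[0,0,-0.7],-1],[[-0.09,-0.9,0],[0,0,-0.7],-1],[[-0.09,-0.9,0],[0,0,-0.7],-1],[[-0.09,-0.9,0],[0,0,-0.7],-1],[[-0.09,-0.9,0],[0,0,-0.7],-1],[[-0.09,-0.9,0],[0,0,-0.7],-1]]'
python3 -m pendant '[[[-0.09,-0.9,0],[0,0,-0.7],-1],[[-0.09,-0.9,0],[0,0,-0.7],-1],[[-0.09,-0.9,0],[0,0,-0.7],-1],[[-0.09,-0.9,0],[0,0,-0.7],-1],[[-0.09,-0.9,0],[0,0,-0.7],-1],[[-0.09,-0.9,0],[0,0,-0.7],-1],[[-0.09,-0.9,0],[0,0,-0.7],-1],[[-0.09,-0.9,0],[0,0,-0.7],-1],[[-0.09,-0.9,0],[0,0,-0.7],-1],[[-0.09,-0.4,0],[0,0,-0.7],-1]]'
python3 - <<'E'
from h import *
a=bot.capture('side'); b=bot.capture('wrist')
print(bot.get_obs()['tool_pos'])
cv2.imwrite('pics/p8.png',cv2.resize(np.vstack([a[150:400],b[:330]]),None,fx=1,fy=1))
E
```

```text
time: 18.93
tool_pos: [589.2, 199.4, 150.4]
tcp_rot: [3.138, -0.0, 1.703]
contact_force: [0.6, 1.2, -0.9]
grip_width: 25.6
finger_force: 30.0
time: 19.77
tool_pos: [560.7, -51.0, 147.4]
tcp_rot: [-3.14, 0.001, 0.858]
contact_force: [0.2, -0.8, -1.4]
grip_width: 26.2
finger_force: 30.0
time: 20.6
tool_pos: [533.6, -307.9, 147.2]
tcp_rot: [3.141, 0.001, 0.016]
contact_force: [-0.4, 0.2, -0.3]
grip_width: 26.0
finger_force: 30.0
[ 533.38131851 -306.94754104  147.07577775]
```

View pics/p8.png

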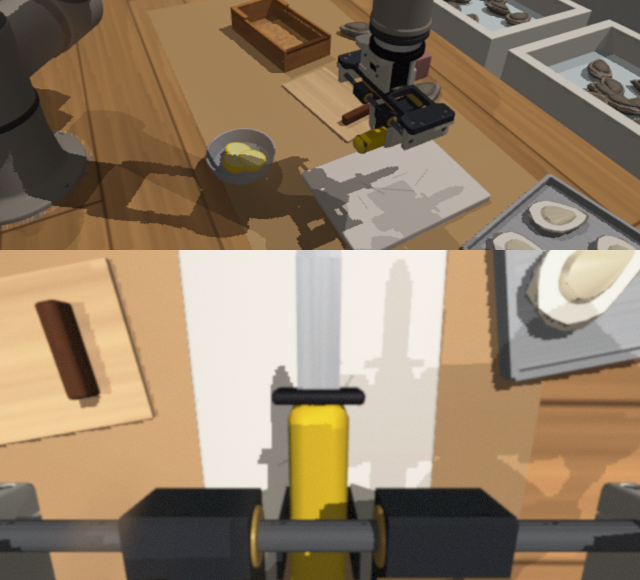

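The knife is over the board's mid-line (board edges at columns 190–440, knife at 318) and square to it. I'll lower it.

```bash

python3 -m pendant '[[[0,0,-0.2],[0,0,0],-1],[[0,0,-0.4],[0,0,0],-1],[[0,0,-0.5],[0,0,0],-1],[[0,0,-0.5],[0,0,0],-1],[[0,0,-0.5],[0,0,0],-1],[[0,0,-0.5],[0,0,0],-1],[[0,0,-0.4],[0,0,0],-1],[[0,0,-0.3],[0,0,0],-1],[[0,0,-0.15],[0,0,0],-1],[[0,0,0],[0,0,0],-1]]'
python3 -m pendant '[[[0,0,-0.03],[0,0,0],-1],[[0,0,-0.03],[0,0,0],-1],[[0,0,-0.03],[0,0,0],-1],[[0,0,-0.03],[0,0,0],-1],[[0,0,-0.03],[0,0,0],-1],[[0,0,-0.03],[0,0,0],-1],[[0,0,0],[0,0,0],-1],[[0,0,0],[0,0,0],-1],[[0,0,0],[0,0,0],-1],[[0,0,0],[0,0,0],-1]]'
```

```text
time: 21.53
tool_pos: [534.1, -304.0, 43.4]
tcp_rot: [-3.14, 0.002, 0.024]
contact_force: [-1.0, 0.2, -0.5]
grip_width: 25.8
finger_force: 30.0
time: 22.37
tool_pos: [534.5, -304.9, 39.2]
tcp_rot: [3.141, -0.0, 0.023]
contact_force: [0.6, 0.0, -1.0]
grip_width: 25.5
finger_force: 30.0
```

```bash

python3 -m pendant '[[[0,0,-0.02],[0,0,0],-1],[[0,0,-0.02],[0,0,0],-1],[[0,0,-0.02],[0,0,0],-1],[[0,0,-0.02],[0,0,0],-1],[[0,0,-0.02],[0,0,0],-1],[[0,0,0],[0,0,0],-1],[[0,0,0],[0,0,0],-1],[[0,0,0],[0,0,0],-1],[[0,0,0],[0,0,0],-1],[[0,0,0],[0,0,0],-1]]'
```

```text
time: 23.2
tool_pos: [534.5, -304.9, 36.2]
tcp_rot: [3.141, -0.0, 0.023]
contact_force: [0.6, -0.4, -0.9]
grip_width: 25.5
finger_force: 30.0
```

```bash

python3 -m pendant '[[[0,0,-0.01],[0,0,0],-1],[[0,0,-0.01],[0,0,0],-1],[[0,0,-0.01],[0,0,0],-1],[[0,0,-0.01],[0,0,0],-1],[[0,0,0],[0,0,0],-1],[[0,0,0],[0,0,0],-1],[[0,0,0],[0,0,0],-1],[[0,0,0],[0,0,0],-1],[[0,0,0],[0,0,0],-1],[[0,0,0],[0,0,0],-1]]'
```

```text
time: 24.03
tool_pos: [534.5, -304.8, 35.6]
tcp_rot: [3.141, -0.0, 0.023]
contact_force: [-1.9, 1.0, 5.6]
grip_width: 25.5
finger_force: 30.0
```

Contact, at 5.6 N. I'll release, rise and check.

```bash

python3 -m pendant '[[[0,0,0],[0,0,0],-0.3],[[0,0,0],[0,0,0],-0.2],[[0,0,0],[0,0,0],-0.1],[[0,0,0],[0,0,0],0],[[0,0,0],[0,0,0],0],[[0,0,0.1],[0,0,0],0],[[0,0,0.3],[0,0,0],0],[[0,0,0.5],[0,0,0],0],[[0,0,0.7],[0,0,0],0],[[0,0,0.7],[0,0,0],0]]'
python3 -m pendant '[[[0,0,0.7],[0,0,0],0],[[0,0,0.7],[0,0,0],0],[[0,0,0.7],[0,0,0],0],[[-0.3,0.6,0.5],[0,0,0],0],[[-0.3,0.8,0],[0,0,0],0],[[-0.3,0.8,0],[0,0,0],0],[[-0.3,0.8,0],[0,0,0],0],[[-0.2,0.8,0],[0,0,0],0],[[0,0.5,0],[0,0,0],0],[[0,0,0],[0,0,0],0]]'
python3 - <<'E'
from h import *
cv2.imwrite('pics/f9.png',cv2.resize(bot.capture('scene')[100:320,100:480],None,fx=2,fy=2,interpolation=2))
E
```

```text
time: 24.87
tool_pos: [534.3, -304.7, 105.1]
tcp_rot: [-3.141, 0.0, 0.023]
contact_force: [1.1, -0.0, -0.9]
grip_width: 45.8
finger_force: 0.0
time: 25.7
tool_pos: [492.1, -173.2, 183.0]
tcp_rot: [-3.141, -0.001, 0.025]
contact_force: [0.7, 2.1, 0.1]
grip_width: 46.2
finger_force: 0.0
```

View pics/f9.png

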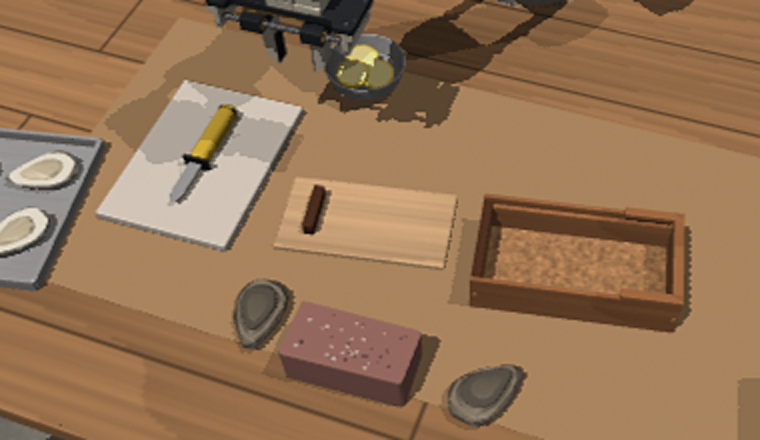

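The knife lies wholly on the board, from about (230,108) to (175,203). The lid is flat on the paper with its pull up at (314,209), and nothing else has moved.

```bash
python3 -c "
from plant import bot
print(bot.close_job())"
```

```text
the job is handed in; nothing more can be done
None
```

The job is handed in: the lid lies flat on the paper-covered counter with its pull up, the oyster knife lies wholly on the white board, and the stone block, oysters and bowl look undisturbed in the last picture (about 26 s of the 67 s used).

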